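# Unplug the brush-drying case and hold its sprung lid just short of balance

### The job

Pull the grip-plug straight up out of the socket block on the side of the brush-drying case and set it down in the wooden tray. Then, keeping hold of the lid by its bar, raise it clearly past its balance point (where the spring takes over), without letting it swing right back, and bring it back to about ten degrees short of the balance point. Finish still holding it there, so that I can look at the spring, and leave the other things on the desk where they stand.

Things in the scene. Friction and masses are not known exactly. Their poses are not given: they have to be found in the camera images.
- case: Low dark wooden case, 190 (its x) x 280 (y) x 80 mm high, fixed, standing elsewhere and turned up to 14 degrees at each start. Origin: centre of its underside; x points from the front (lid's bar) to the hinge at the far edge, y left, z up. On its right, centred at x -30, y -212 mm, a black socket block 60 (x) x 80 (y) x 55 mm high; the case's side wall is at y -140 mm.
- socket (a point): Centre of the socket's mouth, on top of the black block, 55 mm above the desk, axes as the case's. The hole is 15.5 (x) x 23.5 (y) mm, 44 mm deep, open upward.
- plug_grip (a point): Centre of the plug's grey ribbed grip, an upright block 16 mm (x) x 44 mm (y) x 42 mm high, resting on the socket block while plugged in (this point then 76 mm above the desk, 21 mm above the socket's mouth); axes then as the case's. Pinch it across the 16 mm.
- tray: Square wooden tray, fixed, 150 x 150 mm outside, wall 7 mm thick and 22 mm high, inner floor 7 mm above the desk. Origin: centre of its underside. The plug may stand or lie in it any way, but its grip must be within the tray.
- lid_bar (a point): Middle of the lid's round steel bar: diameter 14 mm, parallel to the case's y, on two arms (108 mm clear between), in front of the lid: 41 mm clear between bar and lid for a finger. Shut, it is 86 mm above the desk. Lifting takes about 2 N. It can turn between pinching fingers, so the tool may point down all the way. Its axes turn with the lid, as the case's when shut.
- lid_hinge (a point): Middle of the lid's hinge axis, at the far top edge of the case, 80 mm above the desk; the axis is parallel to the case's y. With the lid at angle a, the bar's centre lies 243*cos(a) - 6*sin(a) mm from here towards the front (case's -x) and 243*sin(a) + 6*cos(a) mm above it.
- lid (a joint): Lid's angle, rad: 0 shut, growing as it opens up and away from the robot, end stop 1.8. Lid 195 x 290 x 12 mm, 0.9 kg, partly carried by a spring. Balance point 1.20 (69 degrees from shut): below it falls shut by itself, above it swings open by itself. Clearly past: over 1.28; swung right back (not allowed): over 1.65; ten degrees short of balance: 1.02.
- ink_bottle: Bystander: blue oblong ink bottle 45 x 70 x 135 mm; origin at the centre of its underside.
- inkstone: Bystander: flat black round inkstone, 100 mm across, 28 mm high; origin at the centre of its underside.
- brush_pot: Bystander: green glazed brush pot 72 mm across, 100 mm high, brushes standing up to 270 mm; origin at the centre of its underside.
- plug: The same plug, no cable, 90 to 125 g. Origin: centre of the foot of its brass shank, z up to the grip; shank 14 x 22 x 38 mm, whole plug 80 mm long, grip's centre 59 mm above the foot. A sprung detent holds it in the socket: straight up it takes about 5 to 15 N over the first 10 mm, then little; 40 mm up it is clear.
Not all that is in view belongs to the job. Of the things like the plug, leave any that is red; of the rest the smaller one is meant.

How it is judged:
On the way, in this order (a step that is already met when the one before it is completed fails the run):
1. plug out of its socket, lid still shut (distance between plug_grip and socket above 0.065 m and z of plug_grip in the frame of case above 0.118 m and value of joint lid below 0.1 rad), for 0.05 s.
2. plug set down in the tray and let go (x of plug_grip in the frame of tray between -0.07 and 0.07 m and y of plug_grip in the frame of tray between -0.07 and 0.07 m and height (world z) of plug_grip below 0.08 m and linear speed of plug below 0.05 m/s and contact force between each of the fingers, the arm and plug below 0.1 N and value of joint lid below 0.1 rad), for 0.2 s.
3. lid raised past its balance point (value of joint lid between 1.28 and 1.65 rad), for 0.1 s.
At the end, for the whole second after the job is handed in: Lid still, 0.90 to 1.14 rad (about 3 to 17 degrees short of balance at 1.20), carried by the robot alone; plug let go and at rest in the tray (grip centre within 70 mm of its centre along each tray axis, below 80 mm); bystanders within 30 mm of their start (value of joint lid between 0.9 and 1.14 rad and velocity of joint lid between -0.1 and 0.1 rad/s and contact force between any of the fingers, the arm and lid above 0.05 N and contact force between lid and ink_bottle below 0.05 N and contact force between lid and inkstone below 0.05 N and contact force between lid and brush_pot below 0.05 N and contact force between lid and plug below 0.05 N and x of plug_grip in the frame of tray between -0.07 and 0.07 m and y of plug_grip in the frame of tray between -0.07 and 0.07 m and height (world z) of plug_grip below 0.08 m and linear speed of plug below 0.05 m/s and contact force between each of the fingers, the arm and plug below 0.1 N and distance of each of ink_bottle, inkstone, brush_pot from where it was at the start of the episode below 0.03 m); the arm keeps its last pose, push and grip.
It fails at once if lid opened while the plug is still in the socket (value of joint lid above 0.15 rad and distance between plug_grip and socket below 0.04 m).
It fails at once if lid swung right back (value of joint lid above 1.65 rad).
It fails at once if plug dropped or flung instead of set down (linear speed of plug above 1.2 m/s and contact force between each of the fingers, the arm and plug below 0.1 N).
It fails at once if a bystander moved over 30 mm or tipped (distance of any of ink_bottle, inkstone, brush_pot from where it was at the start of the episode above 0.03 m or angle between any of ink_bottle, inkstone, brush_pot's own z axis and vertical above 0.5 rad).
It also fails if it takes over 72 s, if anything falls off the work surface, if the arm or the gripper's body presses on something with over 40 N, if the wrist force passes 120 N, or if a joint passes its speed limit or range.

### The arm

A 7-joint arm with a two-finger parallel gripper is mounted at the origin on the work surface. World frame = base frame: x ahead of the robot, y to its left, z up, the work surface at z = 0. Lengths are in m, angles in rad, forces in N, time in s.
With the tool pointing down it reaches from about 0.4 to 0.9 m from the base axis. Payload 5.6 kg.
Tool frame: the origin (TCP) lies midway between the tips of the shut fingers; the grasp point (between the pads) lies 19 mm behind it; z points along the fingers, y is the line along which they close (so a half turn about z gives the same grasp; the last joint's range is limited). The gripper opens to 92 mm and grips with 3 to 60 N. Pads are 20 mm wide; open, the fingers measure 128 mm over their backs; the gripper's body (75 mm by 189 mm) begins 69 mm behind the grasp point.
Start: joints at [-1.289, 0.468, -0.012, 1.603, 0.006, 1.071, -0.056], TCP at [0.207, 0.616, 0.215] pointing down, gripper open.
Joint ranges: [-2.53, 2.53], [-0.31, 2.02], [-1.57, 1.55], [0.28, 2.44], [-1.29, 4.43], [0.15, 1.84], [-2.92, 2.92]. Speed limits (rad/s): [2.57, 2.57, 3.14, 3.14, 3.14, 3.14, 3.14].

### API

Orientations are given as a rotation vector (axis times angle).
In Python, from bench import arm gives the robot as it stands. The module is installed in compiled form; this text tells all that it offers.
- The arm moves only by the shell command python3 -m inch 'ROWS' [OPENING] [FORCE]. ROWS is text: rows parted by semicolons, each of 6 numbers parted by spaces: the shift along the tool's x, y, z normalised to -1 to 1, where 1 is 120 mm, then the turn, a rotation vector about the tool's x, y, z normalised to -1 to 1, where 1 is pi/4 rad. In form: dx dy dz wx wy wz; .... A call has 1 to 8 rows; each row is the pose to reach, as a shift and turn from the pose commanded when the call began, along the tool's axes at that moment; what a row does not reach only later rows make up. A row lasts 1/12 s, in which the tool goes at most 41.7 mm and 7.16 degrees, less where a joint would pass 70% of its speed; a pose out of reach is approached as far as the arm can. A call with a number of a shift or a turn outside -1 to 1 is refused whole. A call with a gripper value outside its range is refused whole. OPENING is the closure, from 0 (fully open) to 1 (shut), set as the call begins (- or left out, the last holds). The fingers move at their own pace and stop on an object; FORCE is the grip in N (left out, the last holds). Time passes only in rows, so rows that repeat a pose let the fingers close. It gives the time, the measured TCP pose, the force, the opening and the grip force at its end, in the units of the state.
- arm.read_state(): the state, without advancing time (a new reading comes with each control period).
- arm.capture(name): name is "scene" or "top" or "wrist"; returns (picture, depth): 480x640x3 uint8, red, green, blue; 480x640 float32, m along the optical axis (not along the pixel's ray), 0 where there is no reading.
- arm.camera_params(name): a dict with "fx", "fy", "cx", "cy" (pixels), "dist" ([k1, k2, p1, p2, k3] as OpenCV has them; the pictures are not rectified), "eye" and "orientation" of the camera in the world. Camera axes: x right, y down, z forward; pixel columns grow to the right and rows downward; lengths in m; the calibration is good to about 2 mm. A picture is of the moment at which its call begins: read the wrist's pose just before it. camera_params takes no time and is no camera call; for the wrist camera it gives the pose at the moment of the call.
- arm.hand_in(): hands the job in; it is judged then, once.
Trained networks look in the newest picture that a camera, given by its name, has taken for a name from the list of things; names that differ only in an ending like _2 or _b are one class to them, and where a whole thing is asked for, a point or a joint stands for the part that bears it (a point fixed in the world has none). Each returns a list of dicts, best first, with "score" (0 to 1); they miss things now and then, are a little off and sometimes report something else, mostly with a low value. They report only what shows in the picture. A call takes as long as a camera call. They do not tell look-alikes from the thing itself.
- arm.spot_in(camera, label): "uv" ([column, row] in pixels, amid what is visible of it).
- arm.pinpoint(camera, label): "uv" ([column, row] in pixels: a listed point, or the origin of a listed thing).
The state is a dict: "clock": time; "qpos": joint angles; "qvel": joint speeds; "joint_efforts": joint torques, N m; "position": TCP position; "tool_rot": TCP orientation; "force": force on the tool from outside, world axes, zero at the start; "wrist_torque": the same for the moment, N m; "width": finger opening in m; "grip_force": force on a finger pad.
Only numpy, scipy, OpenCV 4.12 (cv2) and the standard library are available. Lean on these libraries where they do the work, as an engineer would, in place of code of your own. Each camera call takes 0.05 s, during which the arm holds its last target. There are 200 camera calls.

## Working session

There is one attempt and no reset: what is moved stays moved. The work goes in short steps, Python scripts to look and compute and a shell command to move; the robot and the scene stay as the last step left them, time stands still between calls to the robot, and variables do not carry over. Pictures are saved under pics/ and viewed, at most 10 in all, crops included, and the job is handed in when it is done.

```bash
mkdir -p pics
cat > h.py <<'E'
import numpy as np, cv2
from scipy.spatial.transform import Rotation as R
from bench import arm
def cam(name):
    p=arm.camera_params(name); K=np.array([[p['fx'],0,p['cx']],[0,p['fy'],p['cy']],[0,0,1.]])
    o=np.array(p['orientation'],float)
    Rm=o if o.shape==(3,3) else (R.from_rotvec(o).as_matrix() if o.size==3 else R.from_quat(o).as_matrix())
    return K,np.array(p['dist'],float),np.array(p['eye'],float),Rm
def ray(name,uv,c=None):
    K,d,e,Rm=c or cam(name)
    n=cv2.undistortPoints(np.array([[uv]],float),K,d)[0,0]
    return e,Rm@np.array([n[0],n[1],1.])
def atz(name,uv,z,c=None):
    e,r=ray(name,uv,c); return e+r*(z-e[2])/r[2]
def atdepth(name,uv,D,c=None):
    e,r=ray(name,uv,c); u,v=np.round(uv).astype(int)
    p=D[max(v-1,0):v+2,max(u-1,0):u+2]; p=p[p>0]
    return e+r*np.median(p) if p.size else None
def proj(name,P,c=None):
    K,d,e,Rm=c or cam(name)
    return cv2.projectPoints((np.atleast_2d(P)-e)@Rm,np.zeros(3),np.zeros(3),K,d)[0][:,0]
def rows(target,rotm=None):
    "shift/turn in inch units from measured pose to target"
    s=arm.read_state(); T=R.from_rotvec(s['tool_rot'])
    d=T.inv().apply(np.array(target)-s['position'])/0.12
    w=np.zeros(3) if rotm is None else (T.inv()*R.from_matrix(rotm)).as_rotvec()/(np.pi/4)
    return np.round(d,3),np.round(w,3)
E
python3 - <<'E'
from h import *
s=arm.read_state(); print(s['clock'],s['position'],s['tool_rot'],s['width'],s['force']); print(R.from_rotvec(s['tool_rot']).as_matrix().round(2))
print(arm.camera_params('top'))
for n in ['scene','top']:
    im,D=arm.capture(n); cv2.imwrite(f'pics/{n}0.png',im[:,:,::-1]); c=cam(n)
    np.save(f'pics/{n}D.npy',D)
    for l in ['case','socket','plug_grip','tray','lid_bar','lid_hinge','ink_bottle','inkstone','brush_pot']:
        for r in arm.pinpoint(n,l)[:4]:
            q=atdepth(n,r['uv'],D,c); print(n,l,round(r['score'],2),np.round(r['uv']),None if q is None else q.round(3))
E
```

```text
0.0 [0.20732378 0.61543863 0.21362495] [-5.07993589e-01 -3.10011561e+00  2.77116206e-03] 0.09186915435950369 [ 0.36301516 -0.11323227 -0.30342958]
[[-0.95  0.32 -0.  ]
 [ 0.32  0.95 -0.  ]
 [-0.   -0.   -1.  ]]
{'fx': 500.0037571112585, 'fy': 500.0037571112585, 'cx': 318.82470549915877, 'cy': 237.77676687399398, 'dist': array([-0.06646092,  0.        ,  0.        ,  0.        ,  0.        ]), 'eye': array([0.39649081, 0.04591298, 1.11534237]), 'orientation': array([-2.13618308,  2.15101093, -0.17283492])}
scene case 0.82 [282. 280.] [0.704 0.075 0.094]
scene socket 0.89 [207. 225.] [ 0.648 -0.165  0.066]
scene socket 0.69 [165. 206.] [ 0.626 -0.323  0.028]
scene plug_grip 0.95 [142. 232.] [ 0.765 -0.233  0.107]
scene plug_grip 0.69 [234. 200.] [ 0.547 -0.17   0.062]
scene plug_grip 0.66 [206. 219.] [ 0.648 -0.165  0.085]
scene tray 0.89 [208. 168.] [ 0.437 -0.352  0.008]
scene tray 0.38 [486. 362.] [0.628 0.468 0.036]
scene tray 0.21 [205. 220.] [ 0.648 -0.168  0.08 ]
scene lid_bar 0.6 [318. 211.] [0.499 0.03  0.088]
scene lid_hinge 0.95 [263. 291.] [0.736 0.05  0.075]
scene lid_hing
[... 429 characters left out ...]
 326.] [0.378 0.286 0.111]
top socket 0.69 [414. 201.] [ 0.634 -0.162  0.094]
top plug_grip 0.81 [420. 198.] [ 0.639 -0.173  0.096]
top plug_grip 0.78 [415. 244.] [ 0.545 -0.163  0.079]
top plug_grip 0.71 [490. 224.] [ 0.595 -0.344  0.028]
top plug_grip 0.7 [456. 140.] [ 0.759 -0.251  0.114]
top tray 0.85 [493. 297.] [ 0.434 -0.349  0.008]
top lid_bar 0.67 [328. 267.] [0.496 0.022 0.092]
top lid_hinge 0.89 [311. 157.] [0.729 0.054 0.092]
top lid_hinge 0.61 [319. 208.] [0.618 0.039 0.094]
top ink_bottle 0.95 [197. 328.] [0.374 0.283 0.11 ]
top ink_bottle 0.72 [327. 267.] [0.495 0.023 0.092]
top inkstone 0.67 [489. 223.] [ 0.597 -0.342  0.029]
top brush_pot 0.62 [132. 231.] [0.577 0.438 0.069]
```

View pics/scene0.png

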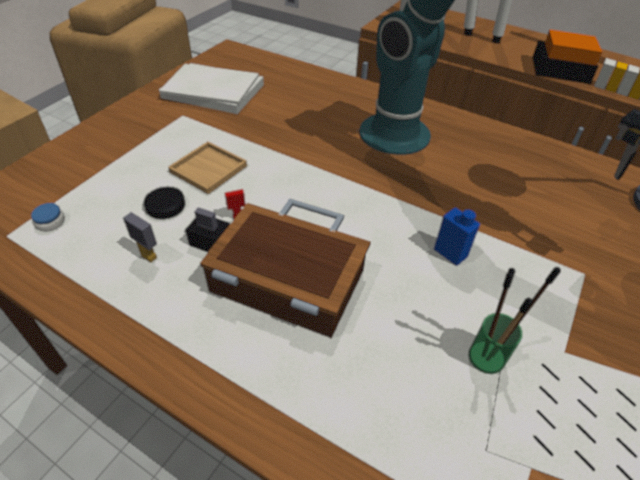

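View pics/top0.png

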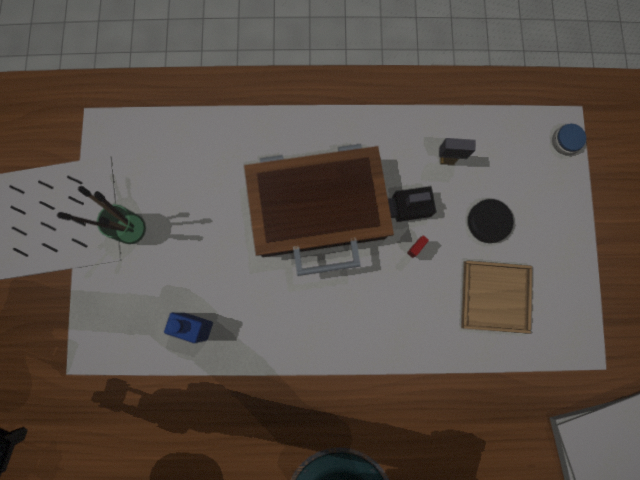

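The scene view shows the grey plug in the socket block at (206,217), a red decoy at (235,200) and a larger grey plug standing at (142,232), so the one in the socket is meant. In the top view it is at (420,198), the tray is at (497,297) and the bar is at (328,268).

Run:
```python
from h import *
D=np.load('pics/topD.npy'); K,d,e,Rm=cam('top')
v,u=np.mgrid[0:480,0:640]; n=cv2.undistortPoints(np.stack([u,v],-1).reshape(-1,1,2).astype(float),K,d)[:,0]
P=(np.c_[n,np.ones(len(n))]*D.reshape(-1,1))@Rm.T+e
P=P[D.ravel()>0]
def fit(m,t):
    Q=P[m]; r=cv2.minAreaRect((Q[:,:2]*1000).astype(np.float32)); print(t,len(Q),np.round(r[0]),np.round(r[1]),round(r[2],1),'z',np.percentile(Q[:,2],[5,50,95]).round(3))
x,y,z=P.T
fit((z>.084)&(z<.1)&(x>.52)&(x<.78)&(y>-.125)&(y<.22),'lid')
fit((z>.08)&(z<.12)&(x>.58)&(x<.69)&(y>-.23)&(y<-.135),'grip')
fit((z>.045)&(z<.07)&(x>.58)&(x<.69)&(y>-.25)&(y<-.125),'block')
fit((z>.015)&(z<.04)&(x>.33)&(x<.53)&(y>-.45)&(y<-.25),'tray')
fit((z>.04)&(z<.2)&(x>.50)&(x<.575)&(y>-.22)&(y<-.12),'red')
fit((z>.06)&(z<.2)&(x>.70)&(x<.82)&(y>-.32)&(y<-.18),'big')
fit((z>.06)&(z<.2)&(x>.46)&(x<.515)&(y>-.05)&(y<.1),'bar')
```

```text
lid 12860 [630.  40.] [239. 291.] 8.1 z [0.09  0.093 0.097]
grip 207 [ 642. -172.] [17. 45.] 7.4 z [0.083 0.096 0.1  ]
block 807 [ 642. -172.] [61. 81.] 8.0 z [0.051 0.055 0.059]
tray 914 [ 434. -355.] [155. 151.] 85.1 z [0.016 0.021 0.025]
red 223 [ 542. -172.] [18. 46.] 50.2 z [0.051 0.079 0.082]
big 635 [ 751. -259.] [66. 27.] 86.5 z [0.066 0.113 0.117]
bar 513 [505.  23.] [ 36. 132.] 7.2 z [0.087 0.091 0.094]
```

```bash
python3 -m inch '-1 -1 -0.3 0 0 0; -1 -1 -0.3 0 0 0; -1 -1 -0.3 0 0 0; -1 -1 -0.3 0 0 0;-1 -1 -0.3 0 0 0' 0 && python3 -m inch '-1 -1 0 0 0 0; -1 -1 0 0 0 0; -1 -1 0 0 0 0; -1 -1 0 0 0 0;-1 -1 0 0 0 0' && python3 -m inch '-1 -1 0 0 0 1; -1 -1 0 0 0 1; -1 -1 0 0 0 1; -1 -1 0 0 0 1;-1 -1 0 0 0 1;-1 -1 0 0 0 1;-1 -1 0 0 0 1'
python3 - <<'E'
from h import *
a=np.radians(8); T=np.array([[np.sin(a),np.cos(a),0],[-np.cos(a),np.sin(a),0],[0,0,-1.]]).copy()
for s in (1,-1):
    M=T.copy(); M[:,:2]*=s; print(np.linalg.det(M),rows([.642,-.172,.22],M))
print(arm.read_state()['qpos'].round(2))
E
```

```text
clock: 1.42
position: [0.2877, 0.4584, 0.2523]
tool_rot: [0.521, 3.095, -0.0]
force: [0.9, -0.1, 0.3]
width: 0.0917
grip_force: 0.0
clock: 1.83
position: [0.3619, 0.3053, 0.251]
tool_rot: [0.523, 3.096, -0.003]
force: [-0.2, -0.5, 0.1]
width: 0.0919
grip_force: 0.0
clock: 2.42
position: [0.4343, 0.1595, 0.2508]
tool_rot: [1.666, 2.663, 0.001]
force: [0.3, -0.3, -1.1]
width: 0.0916
grip_force: 0.0Traceback (most recent call last):
  File "<stdin>", line 4, in <module>
  File "h.py", line 26, in rows
    w=np.zeros(3) if rotm is None else (T.inv()*R.from_matrix(rotm)).as_rotvec()/(np.pi/4)
                                                ~~~~~~~~~~~~~^^^^^^
  File "scipy/spatial/transform/_rotation.pyx", line 1143, in scipy.spatial.transform._rotation.Rotation.from_matrix
ValueError: Non-positive determinant (left-handed or null coordinate frame) in rotation matrix 0: [[ 0.1391731   0.99026807  0.        ]
 [-0.99026807  0.1391731   0.        ]
 [ 0.          0.         -1.        ]].
```

```bash
cat >> h.py <<'E'
a=np.radians(8); TG=np.array([[-np.sin(a),np.cos(a),0],[np.cos(a),np.sin(a),0],[0,0,-1.]])
E
python3 - <<'E'
from h import *
print(rows([.642,-.172,.22],TG)); print(arm.read_state()['qpos'].round(2))
E
```

```text
(array([-3.241,  0.348,  0.257]), array([ 0.001, -0.   ,  0.399]))
[-0.73  0.1   0.33  2.02 -0.04  1.03  0.07]
```

```bash
python3 -m inch '-1 0.1 0 0 0 0.4; -1 0.1 0 0 0 0.4;-1 0.1 0 0 0 0.4;-1 0.1 0 0 0 0.4'
python3 - <<'E'
from h import *
print(rows([.642,-.172,.22],TG)); print(arm.read_state()['qpos'].round(2))
E
```

```text
clock: 2.75
position: [0.5011, 0.0512, 0.2513]
tool_rot: [2.064, 2.362, -0.0]
force: [-0.3, -0.1, 0.4]
width: 0.092
grip_force: 0.0
(array([-2.   ,  0.913,  0.271]), array([ 0.004,  0.005, -0.007]))
[-0.58  0.18  0.46  1.94 -0.09  1.04  0.06]
```

```bash
python3 -m inch '-1 0.5 0.1 0 0 0; -1 0.5 0.1 0 0 0;-1 0.5 0.1 0 0 0;-1 0.5 0.1 0 0 0' 0.4 && python3 -m inch '-0.9 0.41 0.1 0 0 0; -0.9 0.41 0.1 0 0 0;-0.9 0.41 0.1 0 0 0;-0.9 0.41 0.1 0 0 0;-0.9 0.41 0.1 0 0 0'
python3 - <<'E'
from h import *
im,D=arm.capture('wrist'); c=cam('wrist'); cv2.imwrite('pics/w1.png',im[:,:,::-1]); 
for r in arm.pinpoint('wrist','plug_grip')[:4]:
    print(r['score'],r['uv'],atz('wrist',r['uv'],.076,c),atdepth('wrist',r['uv'],D,c))
print(rows([.642,-.172,.22],TG),arm.read_state()['qpos'].round(2))
K,d,e,Rm=c
v,u=np.mgrid[0:480,0:640]; n=cv2.undistortPoints(np.stack([u,v],-1).reshape(-1,1,2).astype(float),K,d)[:,0]
P=(np.c_[n,np.ones(len(n))]*D.reshape(-1,1))@Rm.T+e; P=P[D.ravel()>0]
x,y,z=P.T; m=(z>.085)&(z<.12)&(abs(x-.642)<.04)&(abs(y+.172)<.04); Q=P[m]
print(m.sum(), Q[:,2].mean() if m.any() else 0); 
if m.sum()>9: print(cv2.minAreaRect((Q[:,:2]*1000).astype(np.float32)))
E
```

```text
clock: 3.08
position: [0.577, -0.058, 0.2383]
tool_rot: [2.058, 2.369, -0.003]
force: [-0.6, -1.5, -0.7]
width: 0.0673
grip_force: 0.0
clock: 3.5
position: [0.6391, -0.1534, 0.2255]
tool_rot: [-2.056, -2.374, 0.003]
force: [0.2, 0.9, -0.6]
width: 0.0554
grip_force: 0.0
0.83 [203.3, 221.4] [ 0.54481968 -0.16378086  0.076     ] [ 0.54593861 -0.16274541  0.08024138]
0.73 [320.8, 244.9] [ 0.64236272 -0.16926066  0.076     ] [ 0.64147132 -0.16356066  0.09781858]
(array([-0.184, -0.002,  0.052]), array([-0.001, -0.002,  0.01 ])) [-0.19  0.5   0.53  1.6  -0.27  1.12  0.55]
1326 0.09673253978811405
((641.5726928710938, -168.62368774414062), (17.4624080657959, 44.370792388916016), 8.509946823120117)
```

View pics/w1.png

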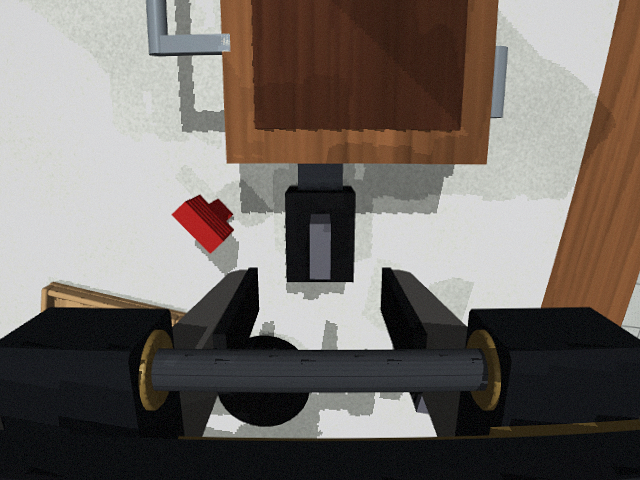

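The wrist picture shows the grip at (320,245) in the black block, with the red decoy clear to the left at (203,221). The measured centre is (0.642, -0.169), which fits the top-view estimate.

```bash
python3 -m inch '-0.14 0 0.6 0 0 0; -0.14 0 0.6 0 0 0;-0.14 0 0.6 0 0 0;-0.14 0 0.6 0 0 0' 0.4 && python3 -m inch '0 0 0.3 0 0 0;0 0 0.6 0 0 0;0 0 0.76 0 0 0;0 0 0.76 0 0 0;0 0 0.76 0 0 0' && python3 -m inch '0 0 0 0 0 0;0 0 0 0 0 0;0 0 0 0 0 0;0 0 0 0 0 0;0 0 0 0 0 0;0 0 0 0 0 0' 1 45
```

```text
clock: 3.93
position: [0.6407, -0.1664, 0.1539]
tool_rot: [-2.049, -2.377, 0.001]
force: [-0.5, 0.4, 1.1]
width: 0.0553
grip_force: 0.0
clock: 4.35
position: [0.6428, -0.1674, 0.0652]
tool_rot: [2.051, 2.379, 0.002]
force: [0.5, -0.6, 0.5]
width: 0.0553
grip_force: 0.0
clock: 4.85
position: [0.6418, -0.1685, 0.0639]
tool_rot: [2.053, 2.377, 0.001]
force: [-0.7, -0.0, 0.6]
width: 0.0172
grip_force: 0.0
```

```bash
python3 -m inch '0 0 0 0 0 0;0 0 0 0 0 0;0 0 0 0 0 0;0 0 0 0 0 0' && python3 -m inch '0 0 -0.05 0 0 0;0 0 -0.1 0 0 0;0 0 -0.15 0 0 0;0 0 -0.2 0 0 0;0 0 -0.25 0 0 0;0 0 -0.3 0 0 0' && python3 -m inch '0 0 -0.2 0 0 0;0 0 -0.4 0 0 0;0 0 -0.6 0 0 0;0 0 -0.8 0 0 0;0 0 -0.8 0 0 0'
```

```text
clock: 5.18
position: [0.6417, -0.1685, 0.0638]
tool_rot: [2.053, 2.378, 0.0]
force: [-0.9, 0.4, 4.5]
width: 0.0155
grip_force: 45.0
clock: 5.68
position: [0.6419, -0.1689, 0.1012]
tool_rot: [2.053, 2.377, 0.001]
force: [0.0, -0.4, -1.4]
width: 0.0157
grip_force: 45.0
clock: 6.1
position: [0.6444, -0.17, 0.2022]
tool_rot: [2.048, 2.371, 0.008]
force: [0.8, -0.5, -0.5]
width: 0.0157
grip_force: 45.0
```

```bash
python3 -m inch '-0.2 -0.3 0 0 0 0;-0.4 -0.6 0 0 0 0;-0.64 -0.97 0 0 0 0;-0.64 -0.97 0 0 0 0;-0.64 -0.97 0 0 0 0' && python3 -m inch '-0.2 -0.3 0 0 0 0;-0.4 -0.6 0 0 0 0;-0.64 -0.97 0 0 0 0;-0.64 -0.97 0 0 0 0;-0.64 -0.97 0 0 0 0'
python3 - <<'E'
from h import *
print(rows([.434,-.355,.058],TG)); print(arm.read_state()['qpos'].round(2))
im,D=arm.capture('wrist'); cv2.imwrite('pics/w2.png',im[:,:,::-1])
E
```

```text
clock: 6.52
position: [0.5334, -0.266, 0.1961]
tool_rot: [2.063, 2.369, -0.002]
force: [-0.2, 0.4, -1.0]
width: 0.0156
grip_force: 45.0
clock: 6.93
position: [0.4304, -0.3575, 0.1959]
tool_rot: [2.061, 2.371, -0.001]
force: [-0.0, -0.7, -1.3]
width: 0.0155
grip_force: 45.0
(array([0.018, 0.033, 1.149]), array([-0.   ,  0.001, -0.   ]))
[ 0.15  0.37  0.6   1.88 -0.25  0.97  1.  ]
```

View pics/w2.png

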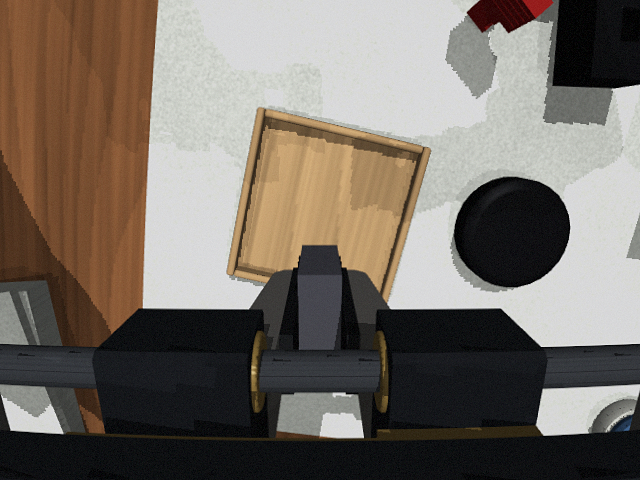

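The wrist picture shows the plug held between the fingers and the tray centred near (330,200). That agrees with the depth fit once the camera's offset is allowed for, so I'm lowering it.

```bash
python3 -m inch '0.02 0.03 0.3 0 0 0;0.02 0.03 0.6 0 0 0;0.02 0.03 0.8 0 0 0;0.02 0.03 0.95 0 0 0;0.02 0.03 0.95 0 0 0' && python3 -m inch '0 0 0.06 0 0 0;0 0 0.12 0 0 0;0 0 0.16 0 0 0;0 0 0.18 0 0 0;0 0 0.18 0 0 0'; python3 -c "
from h import *
print(arm.read_state()['force'])"
```

```text
clock: 7.4
position: [0.4368, -0.3477, 0.0775]
tool_rot: [-2.044, -2.376, 0.0]
force: [-0.9, 0.0, -1.0]
width: 0.0159
grip_force: 45.0
clock: 7.82
position: [0.4371, -0.3514, 0.0599]
tool_rot: [2.053, 2.378, 0.0]
force: [-0.3, 0.9, -1.2]
width: 0.0157
grip_force: 45.0
[-0.28692847  0.88179697 -1.15663392]
```

```bash
python3 -m inch '0 0 0.015 0 0 0;0 0 0.03 0 0 0;0 0 0.045 0 0 0;0 0 0.045 0 0 0;0 0 0.045 0 0 0'
```

```text
clock: 8.23
position: [0.4368, -0.3515, 0.0544]
tool_rot: [2.053, 2.378, 0.0]
force: [-0.2, -0.3, -0.7]
width: 0.0153
grip_force: 45.0
```

```bash
python3 -m inch '0 0 0.01 0 0 0;0 0 0.02 0 0 0;0 0 0.02 0 0 0;0 0 0.02 0 0 0'
```

```text
clock: 8.57
position: [0.4371, -0.3518, 0.0537]
tool_rot: [2.053, 2.377, 0.002]
force: [-3.8, 2.7, 13.6]
width: 0.0157
grip_force: 45.0
```

```bash
python3 -m inch '0 0 -0.01 0 0 0;0 0 -0.01 0 0 0;0 0 -0.01 0 0 0' && python3 -m inch '0 0 0 0 0 0;0 0 0 0 0 0;0 0 0 0 0 0;0 0 0 0 0 0;0 0 0 0 0 0;0 0 0 0 0 0' 0.5 && python3 -m inch '0 0 -0.3 0 0 0;0 0 -0.6 0 0 0;0 0 -0.9 0 0 0;0 0 -1 0 0 0;0 0 -1 0 0 0' && python3 -m inch '0 0 -0.3 0 0 0;0 0 -0.5 0 0 0;0 0 -0.5 0 0 0'
python3 - <<'E'
from h import *
im,D=arm.capture('wrist'); cv2.imwrite('pics/w3.png',im[:,:,::-1])
print(rows([.4955,.0214,.22],TG))
E
```

```text
clock: 8.82
position: [0.4372, -0.3518, 0.0537]
tool_rot: [2.052, 2.377, 0.0]
force: [-1.0, 0.8, 6.1]
width: 0.0158
grip_force: 45.0
clock: 9.32
position: [0.4368, -0.3514, 0.053]
tool_rot: [-2.053, -2.378, 0.0]
force: [0.1, 0.5, -1.2]
width: 0.046
grip_force: 0.0
clock: 9.73
position: [0.4386, -0.3529, 0.1765]
tool_rot: [2.049, 2.373, 0.003]
force: [-0.1, -0.6, -0.6]
width: 0.0459
grip_force: 0.0
clock: 9.98
position: [0.4383, -0.3529, 0.2361]
tool_rot: [2.05, 2.374, 0.002]
force: [1.1, -0.9, 0.5]
width: 0.0461
grip_force: 0.0
(array([3.007, 0.932, 0.114]), array([0.003, 0.002, 0.009]))
```

View pics/w3.png

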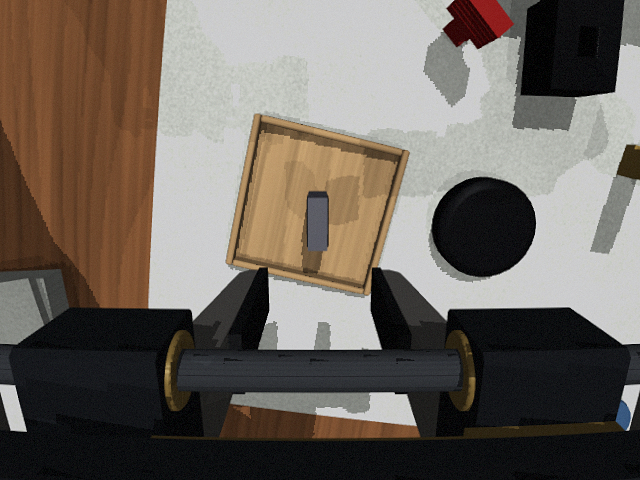

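The wrist picture shows the plug standing in the tray at (318,220), inside the walls. Next is the bar.

```bash
python3 -m inch '0.3 0.1 0 0 0 0;0.6 0.2 0 0 0 0;0.95 0.3 0 0 0 0;0.95 0.3 0 0 0 0' 0.58 && python3 -m inch '0.3 0.1 0 0 0 0;0.6 0.2 0 0 0 0;0.95 0.3 0 0 0 0;0.95 0.3 0 0 0 0' && python3 -m inch '0.3 0.1 0.1 0 0 0;0.6 0.2 0.1 0 0 0;0.85 0.33 0.1 0 0 0;0.85 0.33 0.1 0 0 0;0.85 0.33 0.1 0 0 0'
python3 - <<'E'
from h import *
im,D=arm.capture('wrist'); c=cam('wrist'); cv2.imwrite('pics/w4.png',im[:,:,::-1])
for r in arm.pinpoint('wrist','lid_bar')[:3]: print(r['score'],r['uv'],atz('wrist',r['uv'],.086,c),atdepth('wrist',r['uv'],D,c))
K,d,e,Rm=c
v,u=np.mgrid[0:480,0:640]; n=cv2.undistortPoints(np.stack([u,v],-1).reshape(-1,1,2).astype(float),K,d)[:,0]
P=(np.c_[n,np.ones(len(n))]*D.reshape(-1,1))@Rm.T+e; P=P[D.ravel()>0]
q=(P-[.4955,.0214,0])@np.c_[TG[:,1],TG[:,0]]
for o in (-.03,-.015,0,.015,.03,.045):
    m=(P[:,2]>.075)&(P[:,2]<.1)&(abs(q[:,0])<.02)&(abs(q[:,1]-o)<.004); 
    if m.sum()>5: print(o,m.sum(),q[m,0].min().round(4),q[m,0].max().round(4),P[m,2].max().round(4))
s=arm.read_state(); print(s['qpos'].round(2),s['width'],rows([.4955,.0214,.067],TG))
E
```

```text
clock: 10.37
position: [0.4563, -0.2247, 0.2302]
tool_rot: [-2.036, -2.383, -0.002]
force: [-0.1, 0.5, -0.2]
width: 0.0385
grip_force: 0.0
clock: 10.7
position: [0.4747, -0.1071, 0.2307]
tool_rot: [-2.036, -2.385, -0.0]
force: [0.1, 0.4, -0.0]
width: 0.0384
grip_force: 0.0
clock: 11.12
position: [0.4983, -0.0071, 0.2191]
tool_rot: [-2.046, -2.381, 0.004]
force: [0.7, -1.1, 0.0]
width: 0.0388
grip_force: 0.0
0.68 [320.4, 189.4] [0.49388868 0.01998172 0.086     ] [0.49375335 0.02093676 0.09382651]
-0.03 181 -0.0072 0.0059 0.0962
-0.015 190 -0.0073 0.0056 0.0951
0 195 -0.0074 0.0054 0.0944
0.015 210 -0.0074 0.006 0.0951
0.03 225 -0.0075 0.0057 0.0951
0.045 210 -0.0076 0.0055 0.0951
[-0.43  0.21  0.44  1.98 -0.1   0.97  0.2 ] 0.03888030262374344 (array([0.262, 0.019, 1.274]), array([-0.003,  0.001,  0.008]))
```

View pics/w4.png

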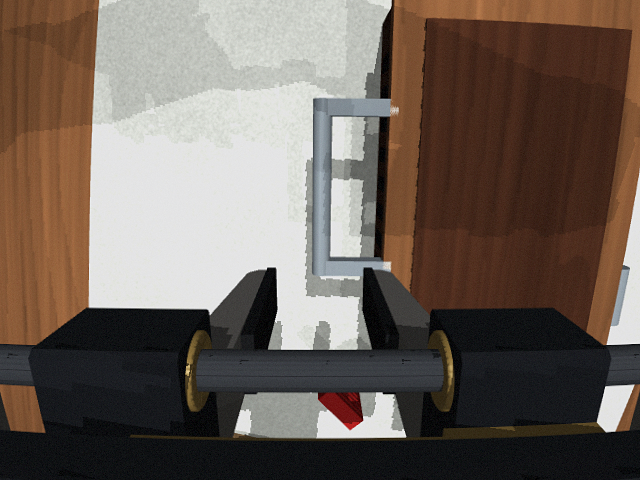

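The wrist picture shows the bar running vertically through (322,187), square to the closing line and about 1 mm from the expected line. I'm descending on it.

```bash
python3 -m inch '0.26 0.01 0.1 0 0 0;0.26 0.01 0.3 0 0 0;0.26 0.01 0.5 0 0 0;0.26 0.01 0.5 0 0 0;0.26 0.01 0.5 0 0 0'
python3 - <<'E'
from h import *
print(rows([.4945,.0213,.067],TG))
E
```

```text
clock: 11.63
position: [0.4947, 0.0205, 0.1604]
tool_rot: [-2.055, -2.374, 0.005]
force: [0.4, -1.0, -0.3]
width: 0.0388
grip_force: 0.0
(array([0.007, 0.002, 0.778]), array([-0.004,  0.001,  0.005]))
```

```bash
python3 -m inch '0 0 0.25 0 0 0;0 0 0.5 0 0 0;0 0 0.7 0 0 0;0 0 0.78 0 0 0;0 0 0.78 0 0 0;0 0 0.78 0 0 0' && python3 -m inch '0 0 0 0 0 0;0 0 0 0 0 0;0 0 0 0 0 0;0 0 0 0 0 0;0 0 0 0 0 0;0 0 0 0 0 0;0 0 0 0 0 0' 1 25
python3 - <<'E'
from h import *
s=arm.read_state(); print(s['force'],s['position'])
p0=s['position']; T=R.from_rotvec(s['tool_rot'])
cx=TG[:,1]
b0=np.array([-.243,.006])
for an in np.r_[np.arange(.1,1.41,.1),1.02]:
    f=-(.243*np.cos(an)-.006*np.sin(an)); h=.243*np.sin(an)+.006*np.cos(an)
    d=cx*(f-b0[0])+np.array([0,0,1])*(h-b0[1]); print(round(an,2),(T.inv().apply(d)/.12).round(3),(p0+d).round(4))
E
```

```text
clock: 12.13
position: [0.4967, 0.0216, 0.0687]
tool_rot: [2.054, 2.376, 0.001]
force: [1.0, -0.4, -0.1]
width: 0.0386
grip_force: 0.0
clock: 12.72
position: [0.495, 0.0222, 0.0676]
tool_rot: [-2.052, -2.377, 0.001]
force: [-4.0, 0.1, 3.1]
width: 0.0134
grip_force: 25.0
[-4.04887166  0.14701998  3.14673471] [0.49502201 0.02222446 0.06759989]
0.1 [-0.     0.015 -0.202] [0.4968 0.0225 0.0918]
0.2 [-0.     0.05  -0.401] [0.501  0.0231 0.1158]
0.3 [-0.001  0.104 -0.596] [0.5075 0.024  0.1391]
0.4 [-0.001  0.178 -0.785] [0.5163 0.0252 0.1618]
0.5 [-0.002  0.271 -0.965] [0.5273 0.0268 0.1834]
0.6 [-0.002  0.38  -1.135] [0.5404 0.0286 0.2038]
0.7 [-0.003  0.507 -1.293] [0.5554 0.0307 0.2227]
0.8 [-0.004  0.648 -1.438] [0.5723 0.0331 0.2401]
0.9 [-0.005  0.803 -1.568] [0.5907 0.0357 0.2557]
1.0 [-0.006  0.971 -1.682] [0.6106 0.0385 0.2693]
1.1 [-0.007  1.149 -1.779] [0.6318 0.0414 0.2809]
1.2 [-0.008  1.335 -1.857] [0.654  0.0446 0.2903]
1.3 [-0.01   1.529 -1.917] [0.677  0.0478 0.2973]
1.4 [-0.011  1.727 -1.956] [0.7006 0.0511 0.3021]
1.02 [-0.006  1.005 -1.703] [0.6148 0.0391 0.2718]
```

```bash
python3 -m inch '0 0.004 -0.1 0 0 0;0 0.015 -0.2 0 0 0;0 0.03 -0.3 0 0 0;0 0.05 -0.4 0 0 0;0 0.075 -0.5 0 0 0;0 0.104 -0.6 0 0 0;0 0.14 -0.69 0 0 0;0 0.178 -0.785 0 0 0'
python3 - <<'E'
from h import *
s=arm.read_state(); print(s['force'],s['position'],s['width'])
E
```

```text
clock: 13.38
position: [0.5143, 0.0249, 0.1611]
tool_rot: [-2.051, -2.375, 0.007]
force: [-5.6, -1.1, -1.8]
width: 0.013
grip_force: 25.0
[-5.56315127 -1.11012597 -1.75364007] [0.51426324 0.02494533 0.161147  ] 0.01301926141946977
```

```bash
python3 -m inch '0 0.045 -0.09 0 0 0;0 0.093 -0.18 0 0 0;0 0.146 -0.267 0 0 0;0 0.202 -0.35 0 0 0;0 0.264 -0.43 0 0 0;0 0.329 -0.508 0 0 0;0 0.398 -0.582 0 0 0;0 0.47 -0.653 0 0 0'
python3 - <<'E'
from h import *
s=arm.read_state(); print(s['force'])
# angle from tcp
hb=np.array([.736,.055,.080])
p=s['position']+[0,0,.019]; f=(hb-p)@TG[:,1]; h=p[2]-.08; print('angle',np.arctan2(h,f)-np.arctan2(6,243), np.hypot(f,h))
print(s['qpos'].round(2))
E
```

```text
clock: 14.05
position: [0.5661, 0.0324, 0.2405]
tool_rot: [-2.046, -2.368, 0.017]
force: [-22.5, -3.4, 18.0]
width: 0.0133
grip_force: 25.0
[-22.51215333  -3.36340385  17.97812217]
angle 0.7838129827984232 0.24812273372412005
[-0.45  0.32  0.42  1.79 -0.15  1.08  0.17]
```

```bash
python3 -m inch '0 0 0 0 0 0;0 0 0 0 0 0;0 0 0 0 0 0'
python3 - <<'E'
from h import *
s=arm.read_state(); print(s['force'],s['wrist_torque'],s['width'])
im,D=arm.capture('scene'); cv2.imwrite('pics/s2.png',cv2.resize(im[120:360,150:470,::-1],(800,600)))
E
```

```text
clock: 14.3
position: [0.5672, 0.0325, 0.2412]
tool_rot: [-2.048, -2.37, 0.013]
force: [-22.2, -2.6, 20.1]
width: 0.013
grip_force: 25.0
[-22.21497453  -2.55359285  20.13243382] [-0.74089524  5.18207728 -0.00852803] 0.012965685519818504
```

View pics/s2.png

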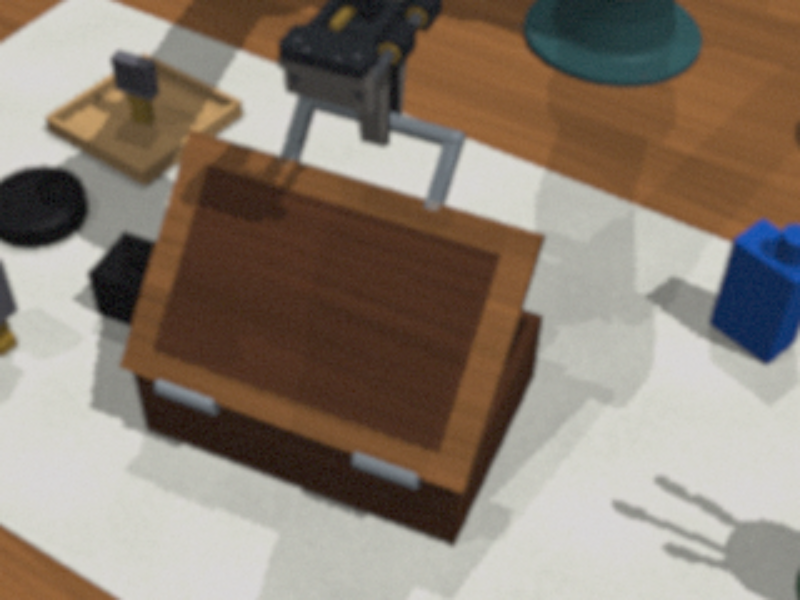

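The scene crop shows the lid at about 45° with the bar at (380,120) in the fingers and nothing fouling. The plug stands in the tray at (138,90). The roughly 30 N is radial, so I'll back out along the radius by a few mm.

```bash
python3 -m inch '0 -0.012 -0.012 0 0 0;0 -0.025 -0.025 0 0 0;0 -0.025 -0.025 0 0 0;0 -0.025 -0.025 0 0 0'
python3 - <<'E'
from h import *
s=arm.read_state(); print(s['force'],s['position'],s['width'])
E
```

```text
clock: 14.68
position: [0.569, 0.0327, 0.2431]
tool_rot: [-2.053, -2.377, 0.002]
force: [-6.0, -1.6, 4.3]
width: 0.0131
grip_force: 25.0
[-5.98493943 -1.59842143  4.32658881] [0.56898313 0.03271258 0.24314126] 0.01313921050383058
```

```bash
cat >> h.py <<'E'
def lid_angle():
    im,D=arm.capture('scene'); K,d,e,Rm=cam('scene')
    v,u=np.mgrid[0:480,0:640]; n=cv2.undistortPoints(np.stack([u,v],-1).reshape(-1,1,2).astype(float),K,d)[:,0]
    P=(np.c_[n,np.ones(len(n))]*D.reshape(-1,1))@Rm.T+e; P=P[D.ravel()>0]
    q=(P-[.736,.055,.08])@np.c_[TG[:,1],TG[:,0],[0,0,1]]
    s=arm.read_state(); b=np.array(s['position'])+[0,0,.019]; bq=(b-[.736,.055,.08])@np.c_[TG[:,1],TG[:,0],[0,0,1]]
    a0=np.arctan2(bq[2],-bq[0])
    r=-q[:,0]*np.cos(a0)+q[:,2]*np.sin(a0); t=q[:,0]*np.sin(a0)+q[:,2]*np.cos(a0)
    m=(r>.03)&(r<.185)&(abs(q[:,1])<.11)&(abs(t-.01)<.025)
    for _ in range(4):
        k=np.polyfit(r[m],t[m],1); m&=abs(t-np.polyval(k,r))<.004
    print('lid',a0+np.arctan(k[0]),'tool-based',a0-.0247,'n',m.sum(),'offset',k[1],'F',np.round(s['force'],1),'pos',np.round(s['position'],4))
E
python3 -c "
from h import *
lid_angle()"
```

```text
lid 0.7776060457305178 tool-based 0.7992172214313595 n 9159 offset 0.01306292882947562 F [-6.1 -2.2  4.4] pos [0.5689 0.0327 0.2431]
```

Run:
```python
from h import *
B=lambda a:np.array([-(.243*np.cos(a)-.006*np.sin(a)),.243*np.sin(a)+.006*np.cos(a)+.007*a])
for l,h_ in((.78,1.06),(1.06,1.34)):
    print([tuple(((B(a)-B(l))/.12*[1,-1]).round(3)) for a in np.linspace(l,h_,9)[1:]])
```

```text
[(np.float64(0.052), np.float64(-0.05)), (np.float64(0.106), np.float64(-0.099)), (np.float64(0.161), np.float64(-0.145)), (np.float64(0.217), np.float64(-0.19)), (np.float64(0.276), np.float64(-0.232)), (np.float64(0.335), np.float64(-0.273)), (np.float64(0.396), np.float64(-0.311)), (np.float64(0.458), np.float64(-0.348))]
[(np.float64(0.063), np.float64(-0.034)), (np.float64(0.128), np.float64(-0.066)), (np.float64(0.193), np.float64(-0.095)), (np.float64(0.259), np.float64(-0.123)), (np.float64(0.326), np.float64(-0.148)), (np.float64(0.394), np.float64(-0.17)), (np.float64(0.463), np.float64(-0.19)), (np.float64(0.532), np.float64(-0.208))]
```

```bash
python3 -m inch '0 0.052 -0.05 0 0 0;0 0.106 -0.1 0 0 0;0 0.16 -0.145 0 0 0;0 0.217 -0.19 0 0 0;0 0.276 -0.232 0 0 0;0 0.335 -0.273 0 0 0;0 0.396 -0.311 0 0 0;0 0.458 -0.348 0 0 0' - 18 && python3 -m inch '0 0 0 0 0 0;0 0 0 0 0 0' && python3 -c "
from h import *
lid_angle()"
```

```text
clock: 15.4
position: [0.6252, 0.0408, 0.2853]
tool_rot: [2.053, 2.377, 0.0]
force: [-1.5, -2.6, -0.2]
width: 0.0132
grip_force: 18.0
clock: 15.57
position: [0.6249, 0.0408, 0.2851]
tool_rot: [2.053, 2.377, 0.0]
force: [-2.5, -3.2, 2.8]
width: 0.0136
grip_force: 18.0
lid 1.0629761096576575 tool-based 1.0804398442460426 n 9166 offset 0.01292915033367546 F [-2.1 -3.6  2.5] pos [0.6244 0.0407 0.2849]
```

```bash
python3 -m inch '0 0.063 -0.034 0 0 0;0 0.128 -0.066 0 0 0;0 0.193 -0.095 0 0 0;0 0.26 -0.123 0 0 0;0 0.326 -0.148 0 0 0;0 0.394 -0.17 0 0 0;0 0.463 -0.19 0 0 0;0 0.55 -0.212 0 0 0' && python3 -m inch '0 0 0 0 0 0;0 0 0 0 0 0;0 0 0 0 0 0' && python3 -c "
from h import *
lid_angle()"
```

```text
clock: 16.28
position: [0.6901, 0.0502, 0.31]
tool_rot: [2.053, 2.377, -0.001]
force: [1.4, -4.6, -2.2]
width: 0.0135
grip_force: 18.0
clock: 16.53
position: [0.6897, 0.0501, 0.3099]
tool_rot: [2.053, 2.377, -0.001]
force: [1.1, -5.7, -2.8]
width: 0.0134
grip_force: 18.0
lid 1.3483128519091943 tool-based 1.360121174294334 n 8202 offset 0.01293839743717679 F [ 2.2 -5.9 -3.2] pos [0.6894 0.0501 0.3098]
```

Run:
```python
from h import *
B=lambda a:np.array([-(.243*np.cos(a)-.006*np.sin(a)),.243*np.sin(a)+.006*np.cos(a)+.007*a])
print([[float(x) for x in ((B(a)-B(1.345))/.12*[1,-1]).round(3)] for a in np.linspace(1.345,1.02,9)[1:]])
```

```text
[[-0.08, 0.02], [-0.16, 0.044], [-0.238, 0.071], [-0.316, 0.101], [-0.392, 0.134], [-0.467, 0.171], [-0.541, 0.21], [-0.613, 0.252]]
```

```bash
python3 -m inch '0 -0.08 0.02 0 0 0;0 -0.16 0.044 0 0 0;0 -0.238 0.071 0 0 0;0 -0.316 0.101 0 0 0;0 -0.392 0.134 0 0 0;0 -0.467 0.171 0 0 0;0 -0.541 0.21 0 0 0;0 -0.613 0.252 0 0 0' && python3 -m inch '0 0 0 0 0 0;0 0 0 0 0 0;0 0 0 0 0 0;0 0 0 0 0 0;0 0 0 0 0 0;0 0 0 0 0 0'
python3 - <<'E'
from h import *
lid_angle()
im,D=arm.capture('top'); cv2.imwrite('pics/t2.png',im[:,:,::-1])
E
```

```text
clock: 17.25
position: [0.6164, 0.0402, 0.281]
tool_rot: [2.052, 2.377, 0.003]
force: [-0.7, -3.9, 1.8]
width: 0.0133
grip_force: 18.0
clock: 17.75
position: [0.6169, 0.0404, 0.2813]
tool_rot: [-2.053, -2.378, -0.001]
force: [-3.4, -5.0, 7.2]
width: 0.013
grip_force: 18.0
lid 1.0257352096369232 tool-based 1.047427858306005 n 9237 offset 0.01298346669596204 F [-4.2 -4.2  7. ] pos [0.6169 0.0404 0.2813]
```

View pics/t2.png

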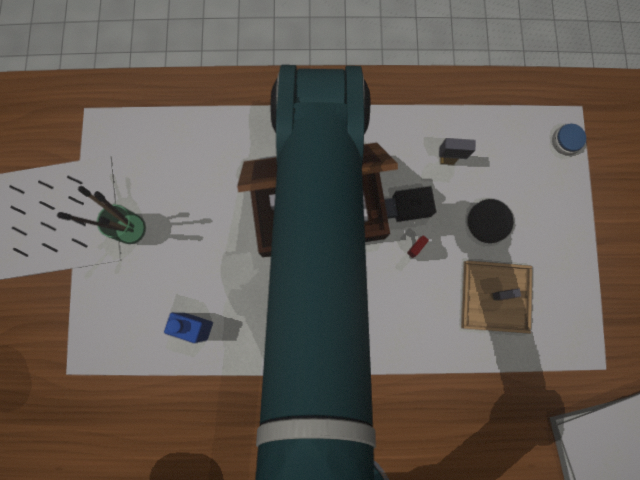

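The top view shows the plug in the tray at (510,294) and the socket block empty. The ink bottle (188,327), inkstone (490,221) and brush pot (122,224) have not moved. The lid is held still at 1.03 rad, so I'm handing in.

```bash
python3 -c "
from bench import arm
print(arm.hand_in())"
```

```text
the job is handed in; nothing more can be done
None
```

I handed the job in with the plug standing in the tray and the lid raised to about 1.35 rad, then brought back to about 1.03 rad, where the robot still holds it by its bar; the bystanders look unmoved in the final top view, and the hand-in returned no verdict.

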